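# Set the sliding length stop to the 80 mm bar and clamp it

### The job

Set the length-stop fixture to 80 mm: lay the 80 mm length bar (the middle-sized of the three) along the guideway between the fixed datum stop and the sliding stop and let go of it. Slide the slotted stop up until the bar is bedded between the two stop faces with a light but definite pressure, never pinching it hard. Then swing the clamping lever clockwise until the stop is firmly clamped but not over-tightened, leaving the bar in place and the other things on the table where they are.

Things in the scene. Friction and masses are not known exactly. Their poses are not given: they have to be found in the camera images.
- fixture: Length-stop fixture, a fixed steel base 100 x 270 x 15 mm. Origin: centre of its underside (on the table); y runs along the guideway towards the datum stop, x across it, z up. The guideway is a channel 32 mm wide, 4 mm deep along y on the centre line: floor 11 mm above the table, lands either side 15 mm. At y = -70 mm a fixed 8 mm stud stands in it to 56 mm above the table.
- datum_stop: Fixed steel block 76 x 22 x 34 mm screwed across the +y end of the base, top 49 mm above the table. Origin: on its face towards the sliding stop, level with the lands; axes as the fixture's.
- datum_face (a point): Point on the datum stop's face (the face towards the sliding stop, 105 mm from the fixture's origin along y), on the guideway's centre line, 25 mm above the table.
- sliding_stop: Loose aluminium angle bracket in the guideway, about 0.35 kg: a flat slotted foot 30 x 122 x 8 mm and at its +y end an upright 30 mm wide (x), 12 thick, 46 high, whose outer face is the stop face. The foot runs back (-y) under the lever; its slot (11 mm) rides on the stud. Slides along y with some 2 N of friction; the bar is well bedded at 5 to 15 N. Origin: bottom of the stop face, centre; axes as the fixture's.
- stop_face (a point): Point on the sliding stop's stop face (towards the datum stop), centre line, 14 mm above the guideway floor. The upright's back lies 12 mm behind it (-y).
- clamp: Clamp on the stud: an 8 mm stud fixed upright in the guideway, and on it the lever nut with a swivelling pressure pad, 24 mm wide, just above the slotted foot. Origin: on the stud's axis at the guideway's floor; it does not move; axes as the fixture's. Turned clockwise (from above) by its lever, the nut presses the pad on the foot (4 mm per rad) and stays where it is left.
- clamp_lever: Lever of the clamp: hub 23 mm wide, with a black arm along its x axis. Origin: on the stud's axis, 28.5 mm above the table. At the start the arm points roughly along the fixture's +x (within 0.8 rad). It bites after a turn of 0.5 to 1.6 rad, different each time and only to be felt; it is rightly tight some 0.3 rad later and over-tightened at 0.5 rad past the bite.
- lever_grip (a point): On the lever's arm, 52 mm from the stud's axis, 49 mm above the table (arm: round bar of 12 mm, rising outward, tip 72 mm out). Loose, it turns at a steady 0.45 N m (9 N pushed here); once the pad bites, the moment grows steadily with the turn: rightly tight at 0.7 to 0.85 N m while turning (13 to 16 N here); 0.6 N m is too loose, over 1.0 N m (20 N here) is over-tightened.
- length_bar_80: Lapped steel length bar 18 x 80 x 26 mm (x, y, z), 0.29 kg, the middle-sized of three lying on the table at the right. Origin: centre of its underside; y along its length.
- length_bar_48: Shorter bar of the same kind, 18 x 48 x 26 mm; origin: centre of its underside. Not needed.
- length_bar_125: Longer bar of the same kind, 18 x 125 x 26 mm; origin: centre of its underside. Not needed.
- loupe: Black watch loupe, 33 mm across, 32 mm high, upright on the table; bystander. Origin: centre of its underside.
- v_block_a: Ground steel V-block 40 x 42 x 34 mm at the left front of the table; bystander. Origin: centre of its underside.
- v_block_b: The second V-block, alike; bystander. Origin: centre of its underside.
Not all that is in view belongs to the job. There is more than one size of the sliding_stop; the job needs the largest.

How it is judged (in metres and radians):
On the way, in this order (a step that is already met when the one before it is completed fails the run):
1. the 80 mm bar lies flat in the guideway between the two stops, let go (z of length_bar_80 in the frame of fixture between 0.009 and 0.0135 m and x of length_bar_80 in the frame of fixture between -0.0085 and 0.0085 m and angle between the y axis of length_bar_80 and the y axis of fixture, either way round below 0.12 rad and contact force between length_bar_80 and the fingers below 0.2 N and y of length_bar_80 in the frame of fixture between 0.035 and 0.067 m), for 0.2 s.
2. the sliding stop is pressed up: stop on bar and bar on datum stop, both with at least 3 N (z of length_bar_80 in the frame of fixture between 0.009 and 0.0135 m and x of length_bar_80 in the frame of fixture between -0.0085 and 0.0085 m and angle between the y axis of length_bar_80 and the y axis of fixture, either way round below 0.12 rad and contact force between sliding_stop and length_bar_80 above 3 N and contact force between length_bar_80 and datum_stop above 3 N), for 0.3 s.
3. the lever is tightened: the clamp bears on the stop's foot with at least 40 N (contact force between clamp and sliding_stop above 40 N), for 0.2 s.
At the end, for the whole second after the job is handed in: The sliding stop is clamped (clamp on its foot with at least 40 N) with its face 80 mm from the datum face within 1.5 mm; the 80 mm bar lies flat in the guideway between them (within 8.5 mm of its centre line and 0.12 rad), at rest and let go (z of length_bar_80 in the frame of fixture between 0.009 and 0.0135 m and x of length_bar_80 in the frame of fixture between -0.0085 and 0.0085 m and angle between the y axis of length_bar_80 and the y axis of fixture, either way round below 0.12 rad and contact force between clamp and sliding_stop above 40 N and y of stop_face in the frame of datum_face between -0.0815 and -0.0785 m and linear speed of each of sliding_stop, length_bar_80 below 0.01 m/s); the robot touches nothing.
It fails at once if the length bar is pinched between the stops with more than 20 N (contact force between sliding_stop and length_bar_80 above 20 N or contact force between length_bar_80 and datum_stop above 20 N).
It fails at once if the clamp is over-tightened: it bears on the slotted foot with more than 160 N (contact force between clamp and sliding_stop above 160 N).
It fails at once if another bar or a bystander is moved by more than 15 mm (distance of any of length_bar_48, length_bar_125, loupe, v_block_a, v_block_b from where it was at the start of the episode above 0.015 m).
It also fails if it takes over 69 s, if anything falls off the work surface, if the arm or the gripper's body presses on something with over 40 N, if the wrist force passes 120 N, or if a joint passes its speed limit or range.

### The arm

A 6-joint arm with a two-finger parallel gripper is mounted at the origin on a cart in front of the work surface, level with it; the furniture and walls round the work are solid. World frame = base frame: x ahead of the robot, y to its left, z up, the work surface at z = 0. Lengths are in m, angles in degrees, forces in N, time in s.
With the tool pointing down it reaches from about 0.4 to 0.825 m from the base axis. Payload 7 kg.
Tool frame: the origin (TCP) lies midway between the tips of the shut fingers; the grasp point (between the pads) lies r.grip_depth behind it (r.grip_depth is the distance from the TCP to the grasp point, in m); z points along the fingers, y is the direction in which the jaws open and shut (so a half turn about z gives the same grasp; the last joint's range is limited). The gripper opens to 88 mm and grips with 3 to 60 N. Pads are 19 mm wide; open, the fingers measure 130 mm over their backs; the gripper's body (78 mm by 193 mm) begins 47 mm behind the grasp point.
Start: joints at [-49.784, 20.546, 0.682, 0, -70.136, -16.507], TCP at [0.271, -0.618, 0.227] pointing down, gripper open.
Joint ranges: [-176.03, 176.03], [-82.01, 121.73], [-58.28, 71.71], [-173.87, 95.51], [-174.79, -0.11], [-173.66, 173.66]. Speed limits (degrees/s): [136.94, 136.94, 172.46, 180, 180, 180].

### API

Orientations are given as [roll, pitch, yaw] about the fixed x, y, z axes, in that order (R = Rz(yaw) Ry(pitch) Rx(roll)).
In Python, from plant import r, imaging, close_job gives the robot as it stands.
- The arm moves only by the tool step_arm, never from a script. Its argument "commands" is a list of rows, each a list of 2 entries, a list of its own where there are three numbers: the shift along the tool's x, y, z in mm, then the turn about the tool's z in degrees. In form: [[[x, y, z], twist], ...]. A call has 1 to 20 rows; each row shifts and turns the commanded pose from where the row before left it, along the tool's axes as they then stand; what a row does not reach is not made up. A row lasts 1/8 s, in which the tool goes at most 62.5 mm and 10.7 degrees, less where a joint would pass 70% of its speed; a pose out of reach is approached as far as the arm can. A call with a gripper value outside its range is refused whole. "gripper" is the closure, from 0 (fully open) to 1 (shut), set as the call begins (left out, the last holds). The fingers move at their own pace and stop on an object; "grip_force" is the grip in N (left out, the last holds). Time passes only in rows, so rows that do not move let the fingers close. It gives the time, the measured TCP pose, the force and the opening at its end, in the units of the state.
- r.get_state(): the state, without advancing time (a new reading comes with each control period).
- imaging.capture(name): name is "scene" or "side" or "wrist"; returns a dict with "img" (400x640x3 uint8, red, green, blue), "z_map" (400x640 float32, m along the optical axis (not along the pixel's ray), 0 where there is no reading), "vfov" (degrees; the focal length in pixels is half the picture's height over the tangent of half this angle, whatever the lens; pixels are square), "cx", "cy" (the principal point, pixels), "extrinsics" (4x4, takes a point from camera to world coordinates); the wrist camera has in their place "T_tool_cam" (4x4, takes a point from camera to tool coordinates, whose origin is the TCP and whose axes are the flange's). Camera axes: x right, y down, z forward; pixel columns grow to the right and rows downward; lengths in m; the calibration is good to about 2 mm. A picture is of the moment at which its call begins: read the wrist's pose just before it.
- close_job(): hands the job in, once; it reports no verdict.
The state is a dict: "time_s": time; "joints": joint angles; "qd": joint speeds; "joint_torque": joint torques, N m; "tcp_pos": TCP position; "eef_rot": TCP orientation; "contact_force": force on the tool from outside, world axes, zero at the start; "moment": the same for the moment, N m; "gripper_width": finger opening in m.
Only numpy, scipy, OpenCV 4.12 (cv2) and the standard library are available. Lean on these libraries where they do the work, as an engineer would, in place of code of your own. Each camera call takes 0.05 s, during which the arm holds its last target.

## Working session

There is one attempt and no reset: what is moved stays moved. The work goes in short steps, Python scripts to look and compute and a tool call to move; the robot and the scene stay as the last step left them, time stands still between calls to the robot, and variables do not carry over. Pictures are saved under pics/ and viewed, and the job is handed in when it is done.

Besides the shell and the picture viewer there is one more tool, called after "Emit:" as name(argument=value, ...) on one line, values as JSON. step_arm: Moves the arm, as the interface text tells. Its arguments: {"type":"object","properties":{"commands":{"type":"array","items":{"type":"array"}},"gripper":{"type":"number"},"grip_force":{"type":"number"}},"required":["commands"]}

```bash
mkdir -p pics; cat > h.py <<'E'
import numpy as np, cv2
from scipy.spatial.transform import Rotation as R
from plant import r, imaging, close_job
def tool():
    s=r.get_state(); T=np.eye(4); T[:3,:3]=R.from_euler('xyz',s['eef_rot'],degrees=True).as_matrix(); T[:3,3]=s['tcp_pos']; return s,T
def cap(name):
    s,T=tool(); c=imaging.capture(name); f=200/np.tan(np.radians(c['vfov'])/2)
    E=c['extrinsics'] if 'extrinsics' in c else T@c['T_tool_cam']
    c['E']=E;c['f']=f; return c
def world(c):
    z=c['z_map']; v,u=np.mgrid[:z.shape[0],:z.shape[1]]
    P=np.stack([(u-c['cx'])/c['f']*z,(v-c['cy'])/c['f']*z,z],-1)
    W=P@c['E'][:3,:3].T+c['E'][:3,3]; W[z==0]=np.nan; return W
def proj(c,p):
    q=np.linalg.inv(c['E'])@np.append(p,1); return q[0]/q[2]*c['f']+c['cx'],q[1]/q[2]*c['f']+c['cy']
def save(c,n): cv2.imwrite('pics/'+n,c['img'][:,:,::-1]); np.savez('pics/'+n[:-4]+'.npz',**{k:c[k] for k in c})
def load(n): return dict(np.load('pics/'+n+'.npz'))
E
python3 - <<'E'
from h import *
s,T=tool(); print({k:np.round(v,3) for k,v in s.items()}, r.grip_depth)
for n in ['scene','side','wrist']:
    c=cap(n); save(c,n+'0.png'); print(n,np.round(c['E'],3).tolist(),c['vfov'])
E
```

```text
{'time_s': np.float64(0.0), 'joints': array([-4.9785e+01,  2.0591e+01,  6.3100e-01, -1.9000e-02, -7.0135e+01,
       -1.6505e+01]), 'qd': array([-0.084,  0.077, -0.039, -0.022, -0.048,  0.023]), 'joint_torque': array([ 2.0000e-03, -5.8271e+01,  2.9305e+01,  6.9970e+00,  7.0000e-03,
       -0.0000e+00]), 'tcp_pos': array([ 0.271, -0.618,  0.226]), 'eef_rot': array([ 1.79905e+02, -9.00000e-03, -1.56297e+02]), 'contact_force': array([-0.273, -1.18 ,  0.77 ]), 'moment': array([ 0.033, -0.008,  0.047]), 'gripper_width': np.float64(0.087)} 0.0188
scene [[0.692, -0.432, 0.579, -0.262], [-0.722, -0.429, 0.543, -0.692], [0.014, -0.793, -0.609, 0.904], [0.0, 0.0, 0.0, 1.0]] 42.25567310004306
side [[-0.968, -0.14, 0.207, 0.223], [-0.249, 0.604, -0.757, 1.179], [-0.019, -0.784, -0.62, 0.981], [0.0, 0.0, 0.0, 1.0]] 46.07837184252566
wrist [[-0.402, 0.887, 0.227, 0.21], [0.916, 0.389, 0.1, -0.644], [0.001, 0.248, -0.969, 0.384], [0.0, 0.0, 0.0, 1.0]] 59.77203067289518
```

View pics/scene0.png

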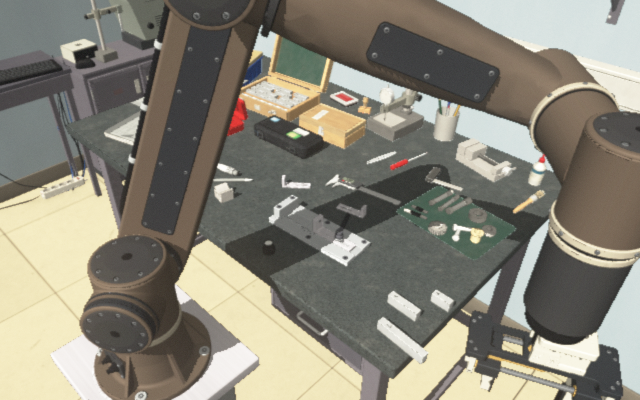

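View pics/side0.png

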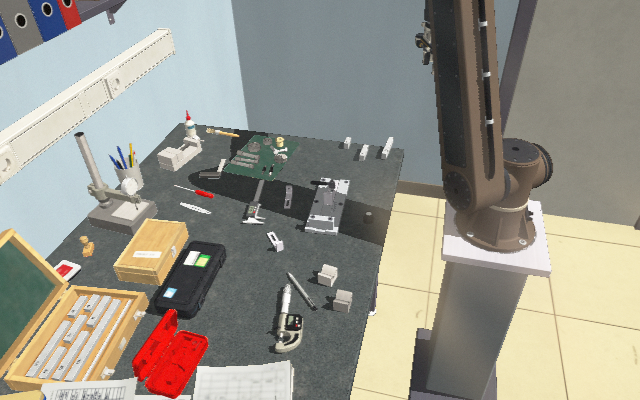

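View pics/wrist0.png

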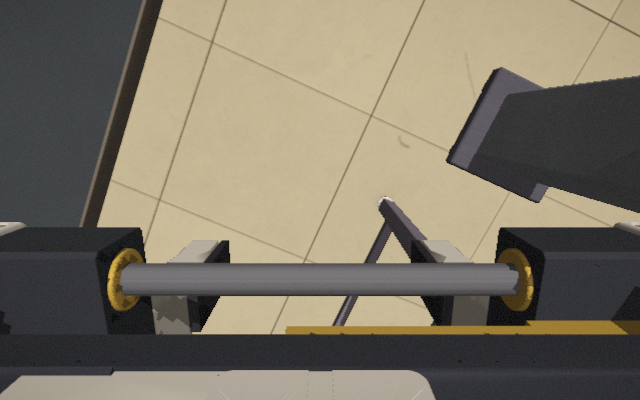

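```bash
python3 - <<'E'
import cv2
a=cv2.imread('pics/scene0.png'); b=cv2.imread('pics/side0.png')
cv2.imwrite('pics/s1.png',cv2.resize(a[160:370,230:470],None,fx=3,fy=2.8,interpolation=cv2.INTER_CUBIC))
cv2.imwrite('pics/s2.png',cv2.resize(b[125:265,230:420],None,fx=4,fy=4,interpolation=cv2.INTER_CUBIC))
E
```

```text
(no output)
```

View pics/s1.png

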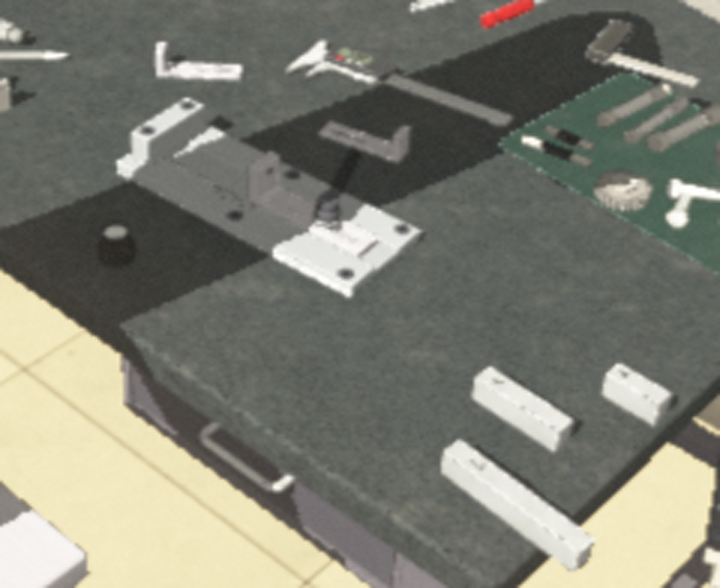

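View pics/s2.png

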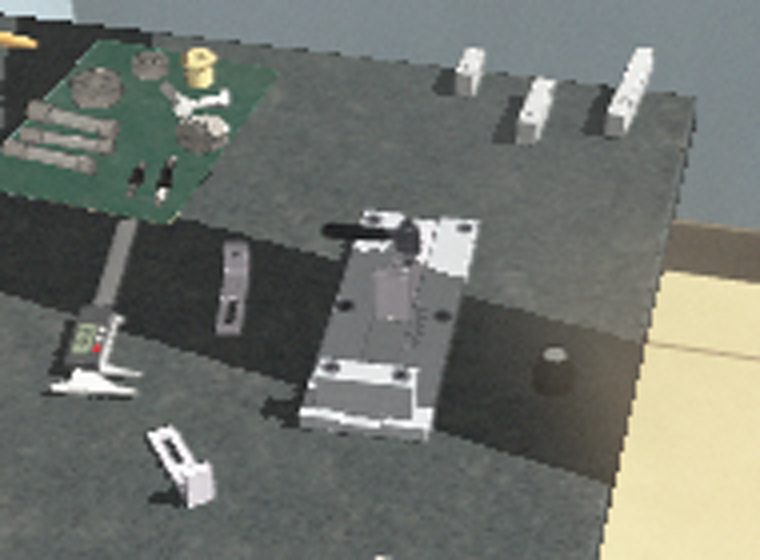

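```bash
cat >> h.py <<'E'
def blobs(W,zlo,zhi,box,res=0.001):
    m=(W[...,2]>zlo)&(W[...,2]<zhi)&(W[...,0]>box[0])&(W[...,0]<box[1])&(W[...,1]>box[2])&(W[...,1]<box[3])
    n,l,st,ce=cv2.connectedComponentsWithStats(m.astype(np.uint8)); out=[]
    for i in range(1,n):
        if st[i,4]<15: continue
        p=W[l==i]; rc=cv2.minAreaRect((p[:,:2]*1000).astype(np.float32)); out.append((st[i,4],np.round(ce[i],0),np.round(rc[0],1),np.round(rc[1],1),round(rc[2],1),np.round(np.percentile(p[:,2],[5,50,95])*1000,1)))
    return out
E
python3 - <<'E'
from h import *
for n in ['scene0','side0']:
    c=load(n); W=world(c); print(n,'tablez',np.nanmedian(W[...,2][(abs(W[...,2])<.03)]))
    for b in blobs(W,0.018,0.03,(0.2,0.9,-0.7,0.2)): print(*b)
    print('high')
    for b in blobs(W,0.04,0.08,(0.3,0.8,-0.5,0.3)): print(*b)
E
```

```text
scene0 tablez 5.285588213166381e-05
82 [285. 212.] [511.7 137.6] [22.9 77.6] 88.9 [18.3 23.8 28.9]
24 [363. 209.] [664.5 -10.8] [24.   9.6] 19.3 [18.6 26.  29.4]
22 [450. 208.] [ 844.3 -180.6] [15.4 24.4] 68.5 [18.4 20.1 23.3]
25 [477. 216.] [ 870. -252.] [14.9 33.3] 44.7 [18.2 18.9 20.3]
148 [328. 234.] [522.  -22.7] [ 32.7 106.5] 3.2 [18.2 20.2 27.6]
44 [437. 225.] [ 753.3 -194.6] [23.1 36.3] 88.1 [18.2 19.7 23.6]
60 [476. 233.] [ 793.2 -291. ] [32.  29.7] 73.5 [18.7 26.2 29.5]
74 [268. 245.] [379.5  65. ] [26.2 23.8] 6.0 [19.1 26.4 29.1]
32 [349. 246.] [525.3 -80.4] [30.9 22. ] 4.5 [18.1 19.2 21.6]
288 [404. 303.] [ 462.4 -297.6] [80.6 23. ] 86.4 [19.  24.7 27.7]
171 [442. 298.] [ 535.3 -351.6] [22.6 49.6] 1.2 [19.2 24.8 27.9]
517 [403. 338.] [ 381.6 -350.7] [126.7  21.9] 85.1 [19.5 24.7 27.6]
high
183 [285. 203.] [514.2 139.7] [82.5 24.9] 3.2 [42.  47.5 51.3]
122 [342. 224.] [551.9 -35.8] [80.  18.1] 18.2 [42.7 49.9 56.7]
74 [317. 219.] [518.6  25.7] [32.8 15.9] 5.6 [43.5 53.4 57.4]
side0 tablez 0.0029401574557139654
39 [347. 141.] [ 538.4 -350.2] [18.8 57.7] 0.8 [20.  26.8 29.9]
[... 708 characters left out ...]
21.2]
16 [327. 188.] [541.5 -43.9] [10.3 44.3] 18.9 [18.7 20.7 24.4]
18 [289. 189.] [665.2  -6. ] [16.9 12.2] 7.3 [19.5 23.4 29.1]
29 [318. 197.] [559.    3.9] [18.3 65.8] 11.5 [18.1 19.1 21.3]
98 [252. 208.] [750.5 111.9] [29.1 75.7] 10.2 [18.1 19.8 23.1]
37 [317. 208.] [545.1  68.2] [24.3 52.2] 1.6 [18.3 19.6 22.2]
22 [335. 220.] [479.8 100.8] [18.8 46.1] 29.2 [18.2 19.  21.2]
32 [368. 217.] [380.8  74.4] [25.7 15.4] 3.7 [18.7 24.1 27.8]
82 [322. 227.] [506.2 150.4] [89.  21.8] 17.3 [18.7 24.3 28.8]
high
93 [323. 183.] [554.8 -31.9] [79.7 20.5] 17.5 [44.  52.6 60.1]
66 [328. 195.] [521.3  27.1] [17.6 31.5] 82.2 [41.8 53.5 61.9]
184 [321. 219.] [513.1 141.7] [75.6 31.6] 6.4 [40.9 50.3 54.1]
```

Emit:
step_arm(commands=[[[-39.4, 30.2, 3.4], 0], [[-39.4, 30.2, 3.4], 0], [[-39.4, 30.2, 3.4], 0], [[-39.4, 30.2, 3.4], 0], [[-39.4, 30.2, 3.4], 0], [[-39.4, 30.2, 3.4], 0], [[-39.4, 30.2, 3.4], 0], [[-39.4, 30.2, 3.4], 0], [[0, 0, 0], -9.5], [[0, 0, 0], -9.5], [[0, 0, 0], -9.5], [[0, 0, 0], -9.5], [[0, 0, 0], -9.5], [[0, 0, 0], -9.5], [[0, 0, 0], -9.3], [[0, 0, 0], 0]])

```text
time_s: 2.15
tcp_pos: [0.4627, -0.27, 0.1992]
eef_rot: [180.0, 0.0, -90.1]
contact_force: [0.6, -0.1, 0.7]
gripper_width: 0.0873
```

```bash
python3 - <<'E'
from h import *
c=cap('wrist'); save(c,'w1.png')
s,T=tool(); print(s['time_s'],s['tcp_pos'],s['eef_rot'],s['joints'])
W=world(c)
for b in blobs(W,0.02,0.03,(0.2,0.9,-0.7,0.2)): print(*b)
E
```

```text
2.2 [ 0.46270453 -0.27001629  0.19923388] [ 1.79984204e+02  5.57243771e-03 -9.01937617e+01] [-9.28993535e+00  8.63185558e+00 -1.91798757e+01 -3.39705693e-03
 -6.22047473e+01  9.09775896e+00]
2946 [406.  97.] [ 383.9 -349.9] [124.8  18.6] 85.1 [23.8 25.5 26.8]
1138 [236. 102.] [ 540.  -349.8] [47.6 18.3] 89.2 [24.  25.7 26.9]
1583 [317. 159.] [ 465.1 -296.6] [79.9 18. ] 87.9 [24.4 25.6 26.8]
```

View pics/w1.png

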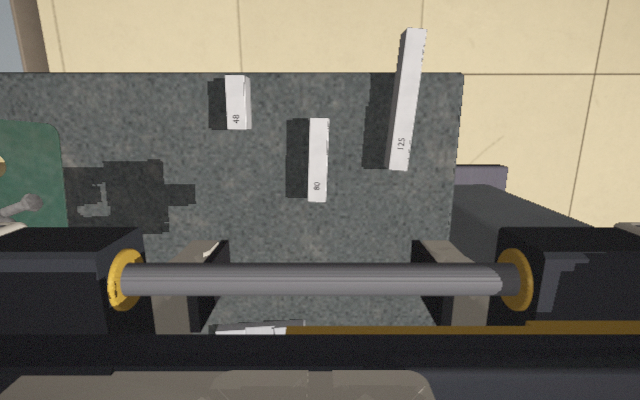

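Emit:
step_arm(commands=[[[-48.6, -8.2, -8.7], 0], [[-48.6, -8.2, -8.7], 0], [[-48.6, -8.2, -8.7], 0], [[-48.6, -8.2, -8.7], 0], [[-48.6, -8.2, -8.7], 0], [[-48.6, -8.2, -8.7], 0], [[-48.6, -8.2, -8.7], 0], [[0, 0, 0], 0], [[0, 0, 0], 0]])

```text
time_s: 3.32
tcp_pos: [0.5198, 0.0701, 0.2599]
eef_rot: [180.0, -0.0, -90.1]
contact_force: [-0.1, -0.5, 0.7]
gripper_width: 0.0876
```

```bash
python3 - <<'E'
from h import *
c=cap('wrist'); save(c,'w2.png')
s,T=tool(); print(s['time_s'],s['tcp_pos'],s['eef_rot'],s['joints'])
W=world(c)
for lo,hi in [(.0125,.017),(.017,.024),(.045,.054),(.052,.062)]:
  print(lo,hi)
  for b in blobs(W,lo,hi,(0.2,0.9,-0.7,0.4)): print(*b)
E
```

```text
3.375 [0.51978665 0.06957728 0.25993815] [ 1.79960455e+02 -1.65077923e-02 -9.00984460e+01] [ 2.90732312e+01  5.08188573e+00 -1.51127976e+01 -5.17859525e-03
 -6.98478927e+01 -2.91698970e+01]
0.0125 0.017
46 [7. 2.] [ 845.6 -113.8] [ 3.6 12.5] 86.4 [12.6 14.4 16.3]
165 [57. 11.] [ 794.5 -101.6] [10.3 27.8] 1.9 [12.6 13.6 15.6]
133 [82.  8.] [ 768.3 -107.6] [10.4 17.3] 8.5 [12.7 13.9 15.4]
6784 [346. 115.] [490.5  23.8] [ 36.2 269.5] 3.7 [13.3 14.6 16. ]
2056 [280.  42.] [560.9 -72.3] [35.8 68.3] 3.8 [13.4 14.7 16.2]
43 [88. 27.] [765.6 -90.1] [ 4.9 17.6] 12.7 [12.5 13.  14.3]
4263 [290. 160.] [550.7  64.1] [ 38.6 197.2] 3.8 [13.3 14.6 16. ]
94 [431. 170.] [386.9  65.2] [32.2 22.7] 65.7 [13.  14.9 16.8]
762 [124. 201.] [753.2 109.7] [36.3 72.4] 4.1 [13.4 16.1 16.9]
22 [249. 314.] [613.9 251.4] [20.7  6.9] 19.7 [12.8 14.7 16.4]
0.017 0.024
2180 [314.  84.] [526.3 -34.1] [ 30.1 110. ] 3.7 [17.5 18.7 20.2]
19 [193. 104.] [658.3 -11.8] [8.4 2.4] 86.3 [17.6 21.2 23.6]
141 [433. 172.] [386.4  66. ] [29.  20.6] 69.4 [17.2 19.8 23.6]
18 [111. 190.] [765.4  85.5] [ 4.9 10.9] 89.7 [17.1 17.4 18.2]
284 [123. 212.] [753.7 109.7] [41.5 22.1] 80.5 [17.1 17.8 19. ]
24 [133. 216.] [743.1 116.7] [6.7 7.3] 24.9 [17.  17.8 18.8]
17 [136. 224.] [739.8 128. ] [10.1  4. ] 41.9 [17.1 17.4 18.8]
118 [324. 227.] [515.5 131. ] [75.6  1.5] 3.9 [17.5 20.6 23.6]
43 [249. 316.] [613.9 251.1] [20.7  6.9] 19.5 [17.4 20.5 23.8]
0.045 0.054
707 [293.  77.] [550.9 -35.8] [68.7 18.3] 18.2 [45.8 48.5 53.5]
1268 [324. 243.] [514.7 141.4] [75.7 22.5] 3.4 [46.9 48.6 49.9]
0.052 0.062
57 [312.  68.] [526.6 -43.3] [7.  6.9] 89.4 [54.2 55.5 56.4]
408 [262.  89.] [574.9 -25.1] [39.5 11.9] 21.2 [52.5 54.9 58. ]
345 [317. 141.] [522.2  26.8] [29.9 12. ] 3.9 [54.9 56.5 57.8]
```

View pics/w2.png

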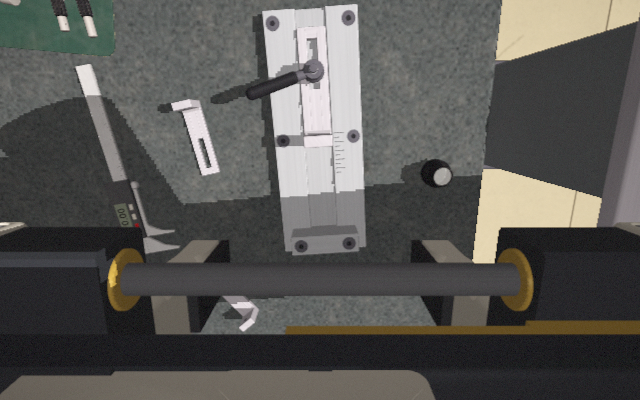

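Emit:
step_arm(commands=[[[45.8, 6.8, 16], 0], [[45.8, 6.8, 16], 0], [[45.8, 6.8, 16], 0], [[45.8, 6.8, 16], 0], [[45.8, 6.8, 16], 0], [[45.8, 6.8, 16], 0], [[45.8, 6.8, 16], 0], [[45.8, 6.8, 16], 0], [[0, 0, 15], 2], [[0, 0, 15], 0], [[0, 0, 15], 0], [[0, 0, 15], 0], [[0, 0, 0], 0], [[0, 0, 0], 0]], gripper=0.5, grip_force=20)

```text
time_s: 5.12
tcp_pos: [0.4663, -0.296, 0.0726]
eef_rot: [-180.0, -0.0, -91.9]
contact_force: [0.5, -0.4, -0.0]
gripper_width: 0.0438
```

```bash
python3 - <<'E'
from h import *
c=cap('wrist'); save(c,'w3.png')
s,T=tool(); print(s['time_s'],s['tcp_pos'],s['eef_rot'],s['joints'],s['gripper_width'],s['contact_force'],s['moment'])
E
```

```text
5.175 [ 0.46641525 -0.29616435  0.07278051] [-1.79951749e+02 -1.86145684e-02 -9.19524614e+01] [-1.20945156e+01  1.77367336e+01 -2.60868594e+01  1.36326714e-02
 -4.61256332e+01  1.01326179e+01] 0.043946356755961716 [-0.08035569  0.19138159 -0.02637204] [ 0.00934512  0.05964322 -0.02897452]
```

View pics/w3.png

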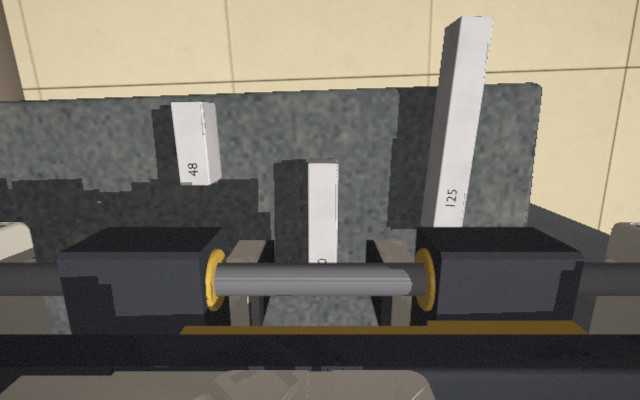

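Emit:
step_arm(commands=[[[0, 1, 15], 0], [[0, 0, 15], 0], [[0, 0, 15], 0], [[0, 0, 12], 0], [[0, 0, 8.5], 0], [[0, 0, 0], 0], [[0, 0, 0], 0]])

```text
time_s: 6.05
tcp_pos: [0.4652, -0.2963, 0.0071]
eef_rot: [-180.0, -0.0, -92.0]
contact_force: [0.1, 0.3, -0.4]
gripper_width: 0.0439
```

Emit:
step_arm(commands=[[[0, 0, 0], 0], [[0, 0, 0], 0], [[0, 0, 0], 0], [[0, 0, 0], 0], [[0, 0, 0], 0], [[0, 0, 0], 0]], gripper=1, grip_force=25)

```text
time_s: 6.8
tcp_pos: [0.465, -0.2963, 0.007]
eef_rot: [-180.0, -0.0, -92.0]
contact_force: [-1.3, 1.2, 4.2]
gripper_width: 0.0178
```

Emit:
step_arm(commands=[[[0, 0, -15], 0], [[0, 0, -25], 0], [[0, 0, -25], 0], [[0, 0, 0], 0]])

```text
time_s: 7.3
tcp_pos: [0.4662, -0.2966, 0.074]
eef_rot: [-179.8, -0.1, -92.0]
contact_force: [0.2, 0.5, -1.8]
gripper_width: 0.0176
```

```bash
python3 - <<'E'
from h import *
c=cap('wrist'); save(c,'w4.png'); c=cap('side'); save(c,'sd4.png')
s,T=tool(); print(s['time_s'],s['tcp_pos'],s['eef_rot'],s['gripper_width'],s['contact_force'])
E
```

```text
7.4 [ 0.46445807 -0.29600817  0.07164698] [-1.79994897e+02  2.31141834e-02 -9.20136063e+01] 0.018182290502418045 [ 0.12739096  1.07640086 -4.08718451]
```

View pics/w4.png

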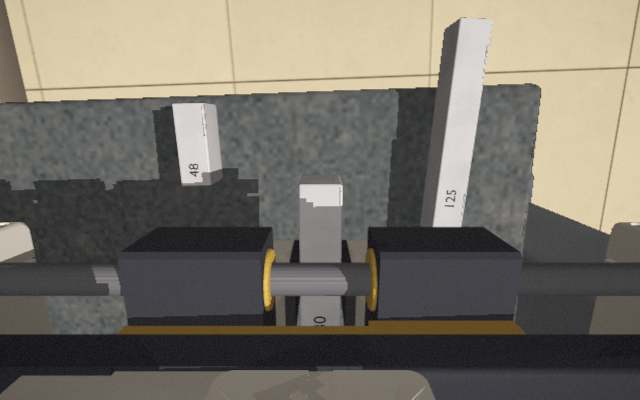

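Emit:
step_arm(commands=[[[-18, -2, -12], 0], [[-38, -4, -12], 0], [[-38, -4, -12], 0], [[-38, -4, -10], 0], [[-38, -4, 0], 0], [[-38, -4, 0], 0], [[-38, -4, 0], 0], [[-38, -4, 0], 0], [[-38, -4, 0], 0], [[-38, -4, 0], 0], [[-23.6, -2.3, 0], -3], [[0, 0, 0], -2.75], [[0, 0, 0], 0], [[0, 0, 0], 0]])

```text
time_s: 9.15
tcp_pos: [0.518, 0.0857, 0.1176]
eef_rot: [180.0, -0.0, -86.3]
contact_force: [0.1, 0.4, -3.1]
gripper_width: 0.0174
```

```bash
python3 - <<'E'
from h import *
c=cap('wrist'); save(c,'w5.png')
s,T=tool(); print(s['time_s'],s['tcp_pos'],s['eef_rot'],s['gripper_width'],s['contact_force'])
a=np.radians(3.75);o=np.array([522.1,26.1]);X=np.array([np.cos(a),np.sin(a)]);Y=np.array([-np.sin(a),np.cos(a)])
d=s['tcp_pos'][:2]*1000-o; print('fix',d@X,d@Y)
W=world(c)
for lo,hi in [(.0125,.017),(.017,.024),(.045,.054),(.052,.062)]:
  print(lo,hi)
  for b in blobs(W,lo,hi,(0.44,0.62,-0.2,0.4)): print(*b)
E
```

```text
9.2 [0.51810946 0.08559493 0.11766883] [ 1.79976202e+02 -8.57690707e-03 -8.63063224e+01] 0.01776419913597853 [-0.30086919 -0.32630133 -2.64617485]
fix -0.09084283354178387 59.62854075240076
0.0125 0.017
670 [267.   7.] [560.1 -48.9] [33.8 12.2] 3.6 [13.4 14.7 15.8]
10790 [365. 113.] [489.5  26.3] [ 35.3 171.5] 3.8 [13.5 14.6 15.8]
9018 [275. 133.] [554.5  39.2] [ 34.8 154.6] 3.1 [13.5 14.6 15.8]
0.017 0.024
53 [300.   3.] [539.3 -52.6] [5.4 4.9] 2.0 [17.8 18.7 20.1]
3706 [320.  74.] [524.9 -17.6] [30.1 76.5] 3.7 [17.6 18.7 20.2]
0.045 0.054
1970 [281.  22.] [553.2 -32.6] [75.8 15. ] 18.3 [45.9 49.1 53.5]
0.052 0.062
145 [319.   5.] [526.2 -42.2] [7.4 5.6] 2.8 [53.4 55.4 56.9]
1220 [231.  35.] [574.7 -24.7] [39.5 12.2] 22.2 [52.3 55.  58.2]
961 [319. 130.] [522.1  26.8] [29.7 11.5] 3.6 [55.3 56.5 57.7]
```

View pics/w5.png

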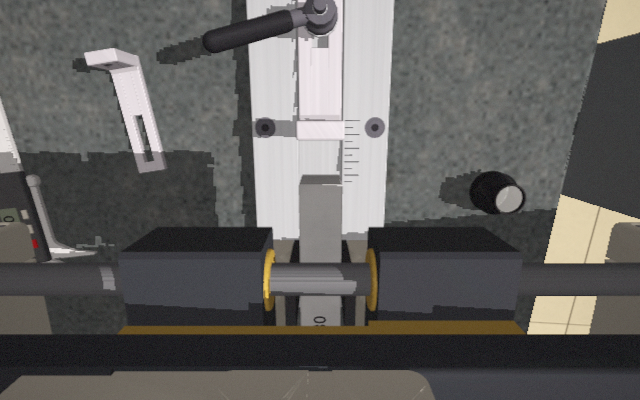

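Emit:
step_arm(commands=[[[0, 0, 15], 0], [[0, 0, 20], 0], [[0, 0, 20], 0], [[0, 0, 18], 0], [[0, 0, 12], 0], [[0, 0, 7], 0], [[0, 0, 4], 0], [[0, 0, 2], 0], [[0, 0, 1], 0], [[0, 0, 0], 0], [[0, 0, 0], 0]])

```text
time_s: 10.58
tcp_pos: [0.5186, 0.0858, 0.019]
eef_rot: [-180.0, 0.0, -86.2]
contact_force: [-0.5, 0.0, -3.1]
gripper_width: 0.0177
```

Emit:
step_arm(commands=[[[0, 0, 0.5], 0], [[0, 0, 0.3], 0], [[0, 0, 0], 0], [[0, 0, 0], 0]])

```text
time_s: 11.08
tcp_pos: [0.5185, 0.0857, 0.018]
eef_rot: [-180.0, 0.0, -86.2]
contact_force: [0.4, 0.2, -2.0]
gripper_width: 0.0174
```

Emit:
step_arm(commands=[[[0, 0, 0], 0], [[0, 0, 0], 0], [[0, 0, 0], 0], [[0, 0, 0], 0], [[0, 0, 0], 0]], gripper=0.4)

```text
time_s: 11.7
tcp_pos: [0.5185, 0.0857, 0.018]
eef_rot: [-180.0, 0.0, -86.2]
contact_force: [-0.5, 0.7, 0.5]
gripper_width: 0.0523
```

Emit:
step_arm(commands=[[[0, 0, -10], 0], [[0, 0, -20], 0], [[0, 0, -25], 0], [[0, 0, -25], 0], [[0, 0, 0], 0], [[0, 0, 0], 0]])

```text
time_s: 12.45
tcp_pos: [0.5182, 0.0857, 0.0981]
eef_rot: [-180.0, 0.0, -86.3]
contact_force: [0.2, -0.1, -0.9]
gripper_width: 0.0524
```

```bash
python3 - <<'E'
from h import *
c=cap('wrist'); save(c,'w6.png'); d=cap('side'); save(d,'sd6.png')
s,T=tool(); print(s['time_s'],s['tcp_pos'],s['eef_rot'],s['gripper_width'],s['contact_force'],s['moment'])
W=world(c)
for lo,hi in [(.03,.042),(.052,.062)]:
  print(lo,hi)
  for b in blobs(W,lo,hi,(0.44,0.62,-0.2,0.4)): print(*b)
i=np.hstack([cv2.resize(c['img'][:,150:470],None,fx=1.2,fy=1.2),cv2.resize(d['img'][140:280,260:400],(480,480))]); cv2.imwrite('pics/m6.png',i[:,:,::-1])
E
```

```text
12.55 [0.51796543 0.08552452 0.09745681] [ 1.79942585e+02 -1.90893069e-02 -8.62485489e+01] 0.052496462359385904 [-0.25636241 -0.15547739 -0.48310314] [-0.02517445  0.12374301  0.05619321]
0.03 0.042
349 [323.  18.] [524.6 -36.7] [23.5  9.2] 24.0 [31.2 36.6 41. ]
2828 [319. 210.] [518.7  80. ] [17.9 69.5] 3.2 [35.5 36.6 37.6]
0.052 0.062
1480 [222.  26.] [574.5 -24.6] [39.9 12.1] 20.8 [52.4 55.  58.2]
1107 [320. 131.] [521.8  27. ] [29.5 11.1] 3.7 [55.4 56.6 57.7]
```

View pics/m6.png

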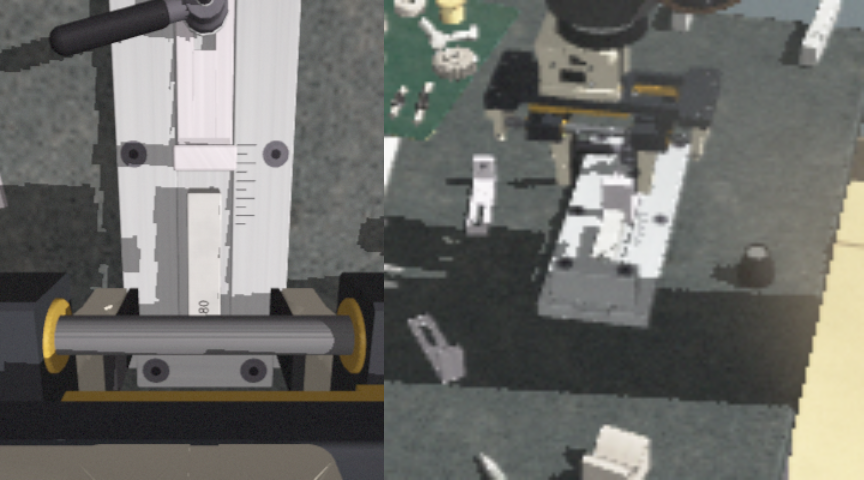

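Emit:
step_arm(commands=[[[30, 0, 0], 0], [[30, 0, 0], 0], [[30, 0, 0], 0], [[0, 0, 0], 0], [[0, 0, 20], 0], [[0, 0, 20], 0], [[0, 0, 18], 0], [[0, 0, 10], 0], [[0, 0, 4.5], 0], [[0, 0, 0], 0], [[0, 0, 0], 0]], gripper=1)

```text
time_s: 13.92
tcp_pos: [0.5248, -0.0039, 0.026]
eef_rot: [-179.9, 0.0, -86.2]
contact_force: [0.3, -0.5, 0.9]
gripper_width: 0.0008
```

```bash
cat >> h.py <<'E'
def st():
    s,T=tool(); a=np.radians(3.75);o=np.array([522.1,26.1]);X=np.array([np.cos(a),np.sin(a)]);Y=np.array([-np.sin(a),np.cos(a)])
    d=s['tcp_pos'][:2]*1000-o; F=s['contact_force']
    print('t%.2f fix %.1f %.1f z%.1f yaw%.1f  Fx%.1f Fy%.1f Fz%.1f'%(s['time_s'],d@X,d@Y,s['tcp_pos'][2]*1000,s['eef_rot'][2],F[:2]@X,F[:2]@Y,F[2]),np.round(s['moment'],3),np.round(s['gripper_width'],4))
    return s
E
python3 - <<'E'
from h import *
c=cap('wrist'); save(c,'w7.png')
st()
E
```

```text
t13.97 fix 0.7 -30.1 z26.0 yaw-86.2  Fx0.7 Fy0.4 Fz0.2 [ 0.053  0.087 -0.032] 0.0005
```

View pics/w7.png

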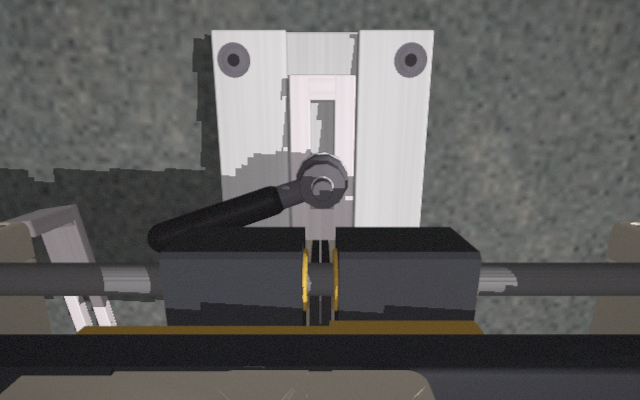

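Emit:
step_arm(commands=[[[-4, 0, 0], 0], [[-4, 0, 0], 0], [[-3, 0, 0], 0], [[-1, 0, 0], 0], [[-1, 0, 0], 0], [[-1, 0, 0], 0], [[-1, 0, 0], 0], [[-1, 0, 0], 0], [[-1, 0, 0], 0], [[0, 0, 0], 0]])

```text
time_s: 15.22
tcp_pos: [0.5231, 0.0129, 0.0254]
eef_rot: [180.0, -0.0, -86.2]
contact_force: [0.4, -1.3, -0.5]
gripper_width: 0.0004
```

```bash
python3 -c "
from h import *
st()"
```

```text
t15.22 fix 0.2 -13.2 z25.4 yaw-86.2  Fx0.3 Fy-1.3 Fz-0.5 [-0.561  0.149 -0.049] 0.0004
```

Emit:
step_arm(commands=[[[-1, 0, 0], 0], [[-1, 0, 0], 0], [[-1, 0, 0], 0], [[-1, 0, 0], 0], [[-1, 0, 0], 0], [[-1, 0, 0], 0], [[-1, 0, 0], 0], [[-1, 0, 0], 0], [[0, 0, 0], 0]])

```text
time_s: 16.35
tcp_pos: [0.5227, 0.0211, 0.0255]
eef_rot: [-180.0, 0.0, -86.2]
contact_force: [-0.9, -0.6, -0.5]
gripper_width: 0.0006
```

```bash
python3 -c "
from h import *
st()
c=cap('wrist'); save(c,'w8.png'); W=world(c)
for b in blobs(W,.052,.062,(0.44,0.62,-0.2,0.4)): print(*b)
st()"
```

```text
t16.35 fix 0.3 -5.1 z25.5 yaw-86.2  Fx-0.9 Fy-0.6 Fz-0.5 [-0.145  0.18  -0.05 ] 0.0006
387 [321. 122.] [526.3 -43.4] [7.5 7.6] 48.9 [54.7 55.7 56.7]
2721 [183. 166.] [573.7 -25.5] [42.1 12.3] 21.7 [52.3 55.  58. ]
34 [319. 317.] [521.7  34.8] [0.4 5.5] 3.8 [52.9 56.4 57.1]
t16.40 fix 0.4 -5.1 z25.5 yaw-86.2  Fx0.3 Fy-0.5 Fz-0.5 [-0.08   0.16   0.026] 0.0005
```

Emit:
step_arm(commands=[[[-1, 0, 0], 0], [[-1, 0, 0], 0], [[-1, 0, 0], 0], [[-1, 0, 0], 0], [[-1, 0, 0], 0], [[-1, 0, 0], 0], [[0, 0, 0], 0]])

```text
time_s: 17.27
tcp_pos: [0.5223, 0.0269, 0.0255]
eef_rot: [180.0, -0.0, -86.2]
contact_force: [-0.8, -3.5, 1.7]
gripper_width: 0.0002
```

```bash
python3 -c "
from h import *
st()"
```

```text
t17.27 fix 0.2 0.8 z25.5 yaw-86.2  Fx-1.1 Fy-3.4 Fz1.7 [-1.427  0.22  -0.017] 0.0002
```

Emit:
step_arm(commands=[[[-0.5, 0, 0], 0], [[-0.5, 0, 0], 0], [[0, 0, 0], 0]])

```text
time_s: 17.65
tcp_pos: [0.5222, 0.0278, 0.0255]
eef_rot: [-180.0, -0.0, -86.2]
contact_force: [-0.8, -4.3, 1.4]
gripper_width: 0.0001
```

```bash
python3 -c "
from h import *
st()"
```

```text
t17.65 fix 0.3 1.7 z25.5 yaw-86.2  Fx-1.1 Fy-4.2 Fz1.4 [-1.685  0.098  0.009] 0.0001
```

Emit:
step_arm(commands=[[[-0.5, 0, 0], 0], [[0, 0, 0], 0], [[0, 0, 0], 0]])

```text
time_s: 18.02
tcp_pos: [0.5223, 0.0282, 0.0255]
eef_rot: [-180.0, -0.0, -86.2]
contact_force: [0.7, -5.6, 1.9]
gripper_width: 0.0008
```

```bash
python3 -c "
from h import *
st()"
```

```text
t18.02 fix 0.3 2.1 z25.5 yaw-86.2  Fx0.4 Fy-5.6 Fz1.9 [-2.04  -0.043 -0.003] 0.0008
```

Emit:
step_arm(commands=[[[-0.5, 0, 0], 0], [[0, 0, 0], 0], [[0, 0, 0], 0]])

```text
time_s: 18.4
tcp_pos: [0.5222, 0.0282, 0.0255]
eef_rot: [180.0, -0.0, -86.2]
contact_force: [1.3, -8.4, 1.0]
gripper_width: 0.0006
```

```bash
python3 -c "
from h import *
st()"
```

```text
t18.40 fix 0.2 2.1 z25.5 yaw-86.2  Fx0.8 Fy-8.4 Fz1.0 [-3.089 -0.465 -0.023] 0.0006
```

Emit:
step_arm(commands=[[[-0.4, 0, 0], 0], [[0, 0, 0], 0], [[0, 0, 0], 0], [[0, 0, 0], 0], [[0, 0, 0], 0]])

```text
time_s: 19.02
tcp_pos: [0.5222, 0.0283, 0.0255]
eef_rot: [180.0, -0.1, -86.3]
contact_force: [2.2, -10.9, 1.3]
gripper_width: 0.0008
```

```bash
python3 -c "
from h import *
st()
c=cap('wrist'); save(c,'w9.png'); W=world(c)
for b in blobs(W,.052,.062,(0.44,0.62,-0.2,0.4)): print(*b)
st()"
```

```text
t19.02 fix 0.2 2.2 z25.5 yaw-86.3  Fx1.5 Fy-11.0 Fz1.3 [-3.972 -0.708  0.004] 0.0008
408 [320. 101.] [526.4 -43.4] [7.5 7.5] 5.0 [54.5 55.6 56.8]
2844 [181. 147.] [573.4 -25.2] [41.9 12.2] 20.7 [52.4 55.  58.1]
35 [320. 317.] [521.2  41.9] [0.4 5.9] 3.7 [53.4 56.5 57.5]
t19.07 fix 0.2 2.2 z25.5 yaw-86.2  Fx1.9 Fy-11.2 Fz1.3 [-3.948e+00 -7.140e-01  3.000e-03] 0.0002
```

Emit:
step_arm(commands=[[[2, 0, 0], 0], [[6, 0, 0], 0], [[8, 0, 0], 0], [[0, 0, -20], 0], [[0, 0, -25], 0], [[0, 0, -20], 0], [[9, -21, 0], -6], [[8.5, -21, 0], -6], [[0, 0, 0], -5.2], [[0, 0, 0], 0], [[0, 0, 0], 0]])

```text
time_s: 20.45
tcp_pos: [0.5667, 0.0008, 0.0904]
eef_rot: [180.0, 0.0, -69.2]
contact_force: [-0.6, -0.8, 0.1]
gripper_width: 0.0005
```

```bash
python3 -c "
from h import *
s=st(); print(s['tcp_pos'],s['joints'])
c=cap('wrist'); save(c,'w10.png'); d=cap('side');save(d,'sd10.png'); W=world(c)
for b in blobs(W,.052,.062,(0.44,0.62,-0.2,0.4)): print(*b)
for b in blobs(W,.017,.022,(0.44,0.62,-0.2,0.4)): print(*b)
i=np.hstack([cv2.resize(c['img'],(480,300)),cv2.resize(d['img'][140:280,280:380],(300,300))]); cv2.imwrite('pics/m10.png',i[:,:,::-1])
"
```

```text
t20.45 fix 42.8 -28.2 z90.4 yaw-69.2  Fx-0.7 Fy-0.8 Fz0.1 [ 0.012  0.135 -0.026] 0.0005
[0.5666629  0.00075558 0.0904071 ] [ 1.98554637e+01  1.76919845e+01 -2.31979207e+01 -8.90509777e-03
 -4.91163014e+01  9.94728634e-01]
1120 [317. 188.] [575.3 -25.1] [39.4 12.2] 22.6 [52.3 54.9 58. ]
168 [413. 188.] [526.9 -43.5] [7.7 7.5] 18.0 [53.4 55.4 56.6]
1252 [406. 153.] [527.4 -55.4] [30.6 30. ] 3.8 [17.5 18.5 19.6]
496 [372. 211.] [535.2 -16.5] [16.7 23.3] 21.1 [17.4 18.5 19.6]
382 [401. 214.] [514.8 -21.4] [10.1 21.6] 3.2 [17.4 18.6 19.6]
```

View pics/m10.png

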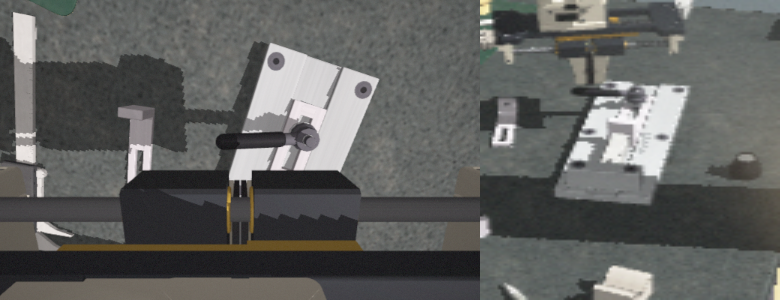

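Emit:
step_arm(commands=[[[0, 0, 16], 0], [[0, 0, 20], 0], [[0, 0, 12], 0], [[3, 1, 0], 0], [[3, 0, 0], 0], [[2, 0, 0], 0], [[0, 0, 0], 0]])

```text
time_s: 21.42
tcp_pos: [0.5692, -0.0071, 0.043]
eef_rot: [-179.9, -0.0, -69.1]
contact_force: [0.6, -0.6, 0.3]
gripper_width: 0.0004
```

```bash
cat >> h.py <<'E'
STUD=np.array([.5265,-.0434])
def lev():
    s,T=tool(); d=s['tcp_pos'][:2]-STUD; F=s['contact_force']
    tau=s['moment'][2]+d[0]*F[1]-d[1]*F[0]
    # predicted lever angle if in contact along tool x
    tx=T[:2,0]; ty=T[:2,1]; 
    print('t%.2f pos %s yaw%.1f armdir%.1f  alongarm %.1f normal %.1f | Ftx %.1f Fty %.1f Fz %.1f Mz %.3f tau %.3f z%.1f j6 %.0f'%(s['time_s'],np.round(s['tcp_pos'][:2]*1000,1),s['eef_rot'][2],s['eef_rot'][2]+90,-(d@ty)*1000,-(d@tx)*1000,F[:2]@tx,F[:2]@ty,F[2],s['moment'][2],tau,s['tcp_pos'][2]*1000,s['joints'][5]))
E
python3 -c "
from h import *
lev()"
```

```text
t21.43 pos [569.2  -7.1] yaw-69.1 armdir20.9  alongarm 52.8 normal 18.7 | Ftx 0.8 Fty -0.3 Fz 0.3 Mz 0.009 tau -0.038 z43.0 j6 2
```

Emit:
step_arm(commands=[[[1.5, 0, 0], 0], [[1.5, 0, 0], 0], [[1, 0, 0], 0], [[0.5, 0, 0], 0], [[0, 0, 0], 0]])

```text
time_s: 22.05
tcp_pos: [0.5703, -0.0099, 0.0426]
eef_rot: [-180.0, 0.1, -69.0]
contact_force: [-3.4, 8.2, 1.9]
gripper_width: 0.0004
```

```bash
python3 -c "
from h import *
lev()"
```

```text
t22.05 pos [570.3  -9.9] yaw-69.0 armdir21.0  alongarm 52.9 normal 15.6 | Ftx -8.9 Fty 0.2 Fz 1.9 Mz -0.051 tau 0.421 z42.6 j6 2
```

Emit:
step_arm(commands=[[[1.85, -0.51, 0], 2], [[1.85, -0.51, 0], 2], [[1.85, -0.51, 0], 2], [[1.85, -0.51, 0], 2], [[1.85, -0.51, 0], 2], [[1.85, -0.51, 0], 2], [[1.85, -0.51, 0], 2], [[1.85, -0.51, 0], 2]])

```text
time_s: 23.05
tcp_pos: [0.5779, -0.0231, 0.0425]
eef_rot: [-180.0, 0.1, -85.1]
contact_force: [-2.6, 8.7, 2.8]
gripper_width: -0.0
```

```bash
python3 -c "
from h import *
lev()"
```

```text
t23.05 pos [577.9 -23.1] yaw-85.1 armdir4.9  alongarm 53.0 normal 15.8 | Ftx -8.9 Fty 1.8 Fz 2.8 Mz -0.081 tau 0.420 z42.5 j6 -12
```

Emit:
step_arm(commands=[[[1.85, -0.51, 0], 2], [[1.85, -0.51, 0], 2], [[1.85, -0.51, 0], 2], [[1.85, -0.51, 0], 2], [[1.85, -0.51, 0], 2], [[1.85, -0.51, 0], 2]])

```text
time_s: 23.8
tcp_pos: [0.5811, -0.0341, 0.0426]
eef_rot: [-180.0, 0.1, -97.1]
contact_force: [-2.2, 9.3, 2.2]
gripper_width: 0.0008
```

```bash
python3 -c "
from h import *
lev()"
```

```text
t23.80 pos [581.1 -34.1] yaw-97.1 armdir-7.1  alongarm 53.1 normal 16.0 | Ftx -9.0 Fty 3.3 Fz 2.2 Mz -0.077 tau 0.451 z42.6 j6 -23
```

Emit:
step_arm(commands=[[[1.85, -0.51, 0], 2], [[1.85, -0.51, 0], 2], [[1.85, -0.51, 0], 2]])

```text
time_s: 24.18
tcp_pos: [0.5819, -0.0398, 0.0426]
eef_rot: [-180.0, 0.1, -103.1]
contact_force: [-1.9, 8.6, 2.2]
gripper_width: 0.0005
```

```bash
python3 -c "
from h import *
lev()"
```

```text
t24.18 pos [581.9 -39.8] yaw-103.1 armdir-13.1  alongarm 53.1 normal 16.0 | Ftx -8.0 Fty 3.8 Fz 2.2 Mz -0.094 tau 0.392 z42.6 j6 -28
```

Emit:
step_arm(commands=[[[1.85, -0.51, 0], 2], [[1.85, -0.51, 0], 2], [[1.85, -0.51, 0], 2]])

```text
time_s: 24.55
tcp_pos: [0.582, -0.0455, 0.0426]
eef_rot: [-180.0, 0.1, -109.1]
contact_force: [-0.9, 10.0, 1.4]
gripper_width: 0.0004
```

```bash
python3 -c "
from h import *
lev()"
```

```text
t24.55 pos [582.  -45.5] yaw-109.1 armdir-19.1  alongarm 53.1 normal 16.2 | Ftx -9.2 Fty 4.1 Fz 1.4 Mz -0.052 tau 0.501 z42.6 j6 -34
```

Emit:
step_arm(commands=[[[1.85, -0.51, 0], 2], [[1.85, -0.51, 0], 2]])

```text
time_s: 24.8
tcp_pos: [0.5818, -0.0493, 0.0426]
eef_rot: [-180.0, 0.1, -113.1]
contact_force: [-2.0, 9.7, 0.7]
gripper_width: 0.0003
```

```bash
python3 -c "
from h import *
lev()"
```

```text
t24.80 pos [581.8 -49.3] yaw-113.1 armdir-23.1  alongarm 53.2 normal 16.3 | Ftx -8.1 Fty 5.6 Fz 0.7 Mz -0.045 tau 0.478 z42.6 j6 -37
```

Emit:
step_arm(commands=[[[1.85, -0.51, 0], 2], [[1.85, -0.51, 0], 2]])

```text
time_s: 25.05
tcp_pos: [0.5813, -0.0531, 0.0426]
eef_rot: [-180.0, 0.1, -117.1]
contact_force: [-1.4, 9.5, 1.0]
gripper_width: 0.0005
```

```bash
python3 -c "
from h import *
lev()"
```

```text
t25.05 pos [581.3 -53.1] yaw-117.1 armdir-27.1  alongarm 53.2 normal 16.4 | Ftx -7.9 Fty 5.6 Fz 1.0 Mz -0.060 tau 0.449 z42.6 j6 -41
```

Emit:
step_arm(commands=[[[1.85, -0.51, 0], 2], [[1.85, -0.51, 0], 2]])

```text
time_s: 25.3
tcp_pos: [0.5806, -0.0568, 0.0426]
eef_rot: [-180.0, 0.1, -121.1]
contact_force: [-0.7, 9.7, 1.6]
gripper_width: 0.0006
```

```bash
python3 -c "
from h import *
lev()"
```

```text
t25.30 pos [580.6 -56.8] yaw-121.1 armdir-31.1  alongarm 53.2 normal 16.5 | Ftx -8.0 Fty 5.6 Fz 1.6 Mz -0.074 tau 0.443 z42.6 j6 -45
```

Emit:
step_arm(commands=[[[1.85, -0.2, 0], 2], [[1.85, -0.2, 0], 2]])

```text
time_s: 25.55
tcp_pos: [0.5795, -0.0602, 0.0428]
eef_rot: [-179.9, 0.2, -125.1]
contact_force: [1.6, 8.5, 0.1]
gripper_width: 0.0008
```

```bash
python3 -c "
from h import *
lev()"
```

```text
t25.55 pos [579.5 -60.2] yaw-125.1 armdir-35.1  alongarm 53.1 normal 16.7 | Ftx -7.9 Fty 3.5 Fz 0.1 Mz 0.006 tau 0.483 z42.8 j6 -48
```

Emit:
step_arm(commands=[[[1.85, -0.4, 0], 2], [[1.85, -0.4, 0], 2]])

```text
time_s: 25.8
tcp_pos: [0.5783, -0.0637, 0.0428]
eef_rot: [-179.9, 0.2, -129.1]
contact_force: [1.7, 7.6, -0.5]
gripper_width: 0.0003
```

```bash
python3 -c "
from h import *
lev()"
```

```text
t25.80 pos [578.3 -63.7] yaw-129.1 armdir-39.1  alongarm 53.0 normal 16.9 | Ftx -7.0 Fty 3.4 Fz -0.5 Mz -0.000 tau 0.430 z42.8 j6 -52
```

Emit:
step_arm(commands=[[[1.85, -0.4, 0], 2], [[1.85, -0.4, 0], 2]])

```text
time_s: 26.05
tcp_pos: [0.5769, -0.0671, 0.0429]
eef_rot: [-179.9, 0.2, -133.1]
contact_force: [1.9, 7.6, -1.7]
gripper_width: 0.0006
```

```bash
python3 -c "
from h import *
lev()"
```

```text
t26.05 pos [576.9 -67.1] yaw-133.1 armdir-43.1  alongarm 53.0 normal 17.1 | Ftx -6.9 Fty 3.8 Fz -1.7 Mz 0.036 tau 0.467 z42.9 j6 -56
```

Emit:
step_arm(commands=[[[2.2, -0.4, 0], 2], [[2.2, -0.4, 0], 2]])

```text
time_s: 26.3
tcp_pos: [0.5749, -0.0708, 0.043]
eef_rot: [-179.9, 0.3, -137.1]
contact_force: [4.4, 7.0, -1.8]
gripper_width: 0.0006
```

```bash
python3 -c "
from h import *
lev()"
```

```text
t26.30 pos [574.9 -70.8] yaw-137.1 armdir-47.1  alongarm 53.0 normal 16.7 | Ftx -8.0 Fty 2.1 Fz -1.8 Mz -0.052 tau 0.406 z43.0 j6 -59
```

Emit:
step_arm(commands=[[[2.2, -0.45, 0], 2], [[2.2, -0.45, 0], 2]])

```text
time_s: 26.55
tcp_pos: [0.5726, -0.0744, 0.0431]
eef_rot: [-179.9, 0.3, -141.1]
contact_force: [4.7, 7.5, -2.5]
gripper_width: 0.0002
```

```bash
python3 -c "
from h import *
lev()"
```

```text
t26.55 pos [572.6 -74.4] yaw-141.1 armdir-51.1  alongarm 53.0 normal 16.4 | Ftx -8.3 Fty 2.9 Fz -2.5 Mz -0.058 tau 0.430 z43.1 j6 -63
```

Emit:
step_arm(commands=[[[2.0, -0.45, 0], 2], [[2.0, -0.45, 0], 2]])

```text
time_s: 26.8
tcp_pos: [0.5702, -0.0775, 0.0431]
eef_rot: [-179.9, 0.3, -145.1]
contact_force: [5.9, 6.7, -3.3]
gripper_width: 0.0004
```

```bash
python3 -c "
from h import *
lev()"
```

```text
t26.80 pos [570.2 -77.5] yaw-145.1 armdir-55.1  alongarm 53.0 normal 16.3 | Ftx -8.7 Fty 2.1 Fz -3.3 Mz -0.036 tau 0.457 z43.1 j6 -67
```

Emit:
step_arm(commands=[[[2.0, -0.45, 0], 2], [[2.0, -0.45, 0], 2]])

```text
time_s: 27.05
tcp_pos: [0.5677, -0.0805, 0.0432]
eef_rot: [-179.9, 0.3, -149.1]
contact_force: [6.9, 6.3, -4.2]
gripper_width: 0.0005
```

```bash
python3 -c "
from h import *
lev()"
```

```text
t27.05 pos [567.7 -80.5] yaw-149.1 armdir-59.1  alongarm 53.0 normal 16.2 | Ftx -9.1 Fty 1.9 Fz -4.2 Mz -0.038 tau 0.477 z43.2 j6 -70
```

Emit:
step_arm(commands=[[[2.0, -0.45, 0], 2], [[2.0, -0.45, 0], 2]])

```text
time_s: 27.3
tcp_pos: [0.565, -0.0833, 0.0432]
eef_rot: [-179.9, 0.4, -153.1]
contact_force: [7.8, 6.0, -4.5]
gripper_width: 0.0005
```

```bash
python3 -c "
from h import *
lev()"
```

```text
t27.30 pos [565.  -83.3] yaw-153.1 armdir-63.1  alongarm 53.0 normal 16.3 | Ftx -9.7 Fty 1.8 Fz -4.5 Mz -0.089 tau 0.453 z43.2 j6 -74
```

Emit:
step_arm(commands=[[[1.9, -0.5, 0], 2], [[1.9, -0.5, 0], 2]])

```text
time_s: 27.55
tcp_pos: [0.5623, -0.0858, 0.0433]
eef_rot: [-179.9, 0.4, -157.1]
contact_force: [8.4, 6.0, -4.2]
gripper_width: 0.0007
```

```bash
python3 -c "
from h import *
lev()"
```

```text
t27.55 pos [562.3 -85.8] yaw-157.1 armdir-67.1  alongarm 53.0 normal 16.4 | Ftx -10.0 Fty 2.2 Fz -4.2 Mz -0.027 tau 0.543 z43.3 j6 -78
```

Emit:
step_arm(commands=[[[1.9, -0.5, 0], 2], [[1.9, -0.5, 0], 2]])

```text
time_s: 27.8
tcp_pos: [0.5594, -0.0881, 0.0434]
eef_rot: [-180.0, 0.4, -161.0]
contact_force: [8.8, 6.4, -4.6]
gripper_width: 0.0003
```

```bash
python3 -c "
from h import *
lev()"
```

```text
t27.80 pos [559.4 -88.1] yaw-161.0 armdir-71.0  alongarm 53.0 normal 16.6 | Ftx -10.4 Fty 3.2 Fz -4.6 Mz 0.018 tau 0.621 z43.4 j6 -82
```

Emit:
step_arm(commands=[[[1.9, -0.5, 0], 2]])

```text
time_s: 27.92
tcp_pos: [0.558, -0.0892, 0.0434]
eef_rot: [-180.0, 0.5, -163.0]
contact_force: [8.2, 5.7, -5.3]
gripper_width: 0.0001
```

```bash
python3 -c "
from h import *
lev()"
```

```text
t27.93 pos [558.  -89.2] yaw-163.0 armdir-73.0  alongarm 53.0 normal 16.7 | Ftx -9.5 Fty 3.0 Fz -5.3 Mz -0.038 tau 0.515 z43.4 j6 -84
```

Emit:
step_arm(commands=[[[2.1, -0.5, 0], 2], [[2.0, -0.5, 0], 2]])

```text
time_s: 28.18
tcp_pos: [0.5547, -0.0913, 0.0435]
eef_rot: [-180.0, 0.5, -167.0]
contact_force: [9.5, 6.2, -5.8]
gripper_width: 0.0007
```

```bash
python3 -c "
from h import *
lev()"
```

```text
t28.18 pos [554.7 -91.3] yaw-167.0 armdir-77.0  alongarm 53.0 normal 16.8 | Ftx -10.6 Fty 3.9 Fz -5.8 Mz -0.029 tau 0.600 z43.5 j6 -88
```

Emit:
step_arm(commands=[[[2.1, -0.45, 0], 2]])

```text
time_s: 28.3
tcp_pos: [0.553, -0.0922, 0.0436]
eef_rot: [180.0, 0.5, -169.0]
contact_force: [10.5, 5.9, -5.5]
gripper_width: 0.0005
```

```bash
python3 -c "
from h import *
lev()"
```

```text
t28.30 pos [553.  -92.2] yaw-169.0 armdir-79.0  alongarm 52.9 normal 16.8 | Ftx -11.4 Fty 3.8 Fz -5.5 Mz -0.014 tau 0.651 z43.6 j6 -90
```

Emit:
step_arm(commands=[[[2.1, -0.45, 0], 2]])

```text
time_s: 28.42
tcp_pos: [0.5513, -0.0931, 0.0437]
eef_rot: [180.0, 0.6, -171.0]
contact_force: [11.0, 4.8, -6.5]
gripper_width: 0.0007
```

```bash
python3 -c "
from h import *
lev()"
```

```text
t28.43 pos [551.3 -93.1] yaw-171.0 armdir-81.0  alongarm 52.9 normal 16.8 | Ftx -11.6 Fty 3.1 Fz -6.5 Mz 0.025 tau 0.691 z43.7 j6 -92
```

Emit:
step_arm(commands=[[[2.1, -0.45, 0], 2]])

```text
time_s: 28.55
tcp_pos: [0.5496, -0.0939, 0.0437]
eef_rot: [180.0, 0.6, -173.0]
contact_force: [11.9, 5.1, -6.9]
gripper_width: 0.0004
```

```bash
python3 -c "
from h import *
lev()"
```

```text
t28.55 pos [549.6 -93.9] yaw-173.0 armdir-83.0  alongarm 52.9 normal 16.8 | Ftx -12.5 Fty 3.6 Fz -6.9 Mz -0.006 tau 0.714 z43.7 j6 -93
```

Emit:
step_arm(commands=[[[1.0, -0.2, 0], 1]])

```text
time_s: 28.68
tcp_pos: [0.5487, -0.0943, 0.0438]
eef_rot: [180.0, 0.6, -174.0]
contact_force: [12.3, 5.2, -7.7]
gripper_width: 0.0003
```

```bash
python3 -c "
from h import *
lev()"
```

```text
t28.68 pos [548.7 -94.3] yaw-174.0 armdir-84.0  alongarm 52.9 normal 16.7 | Ftx -12.8 Fty 3.9 Fz -7.7 Mz 0.007 tau 0.750 z43.8 j6 -94
```

Emit:
step_arm(commands=[[[1.0, -0.2, 0], 1], [[0, 0, 0], 0]])

```text
time_s: 28.92
tcp_pos: [0.5478, -0.0946, 0.0438]
eef_rot: [180.0, 0.6, -175.0]
contact_force: [11.8, 5.0, -5.5]
gripper_width: 0.0006
```

```bash
python3 -c "
from h import *
lev()"
```

```text
t28.93 pos [547.8 -94.6] yaw-175.0 armdir-85.0  alongarm 52.9 normal 16.7 | Ftx -12.2 Fty 4.0 Fz -5.5 Mz -0.019 tau 0.694 z43.8 j6 -95
```

Emit:
step_arm(commands=[[[1.5, -0.3, 0], 1.5]])

```text
time_s: 29.05
tcp_pos: [0.5466, -0.0951, 0.0438]
eef_rot: [180.0, 0.6, -176.5]
contact_force: [12.1, 2.9, -7.0]
gripper_width: 0.0003
```

```bash
python3 -c "
from h import *
lev()"
```

```text
t29.05 pos [546.6 -95.1] yaw-176.5 armdir-86.5  alongarm 52.8 normal 16.9 | Ftx -12.2 Fty 2.2 Fz -7.0 Mz 0.003 tau 0.685 z43.8 j6 -97
```

Emit:
step_arm(commands=[[[1.1, -0.2, 0], 1]])

```text
time_s: 29.18
tcp_pos: [0.5456, -0.0954, 0.0439]
eef_rot: [179.9, 0.6, -177.5]
contact_force: [13.1, 2.6, -7.6]
gripper_width: 0.0006
```

```bash
python3 -c "
from h import *
lev()"
```

```text
t29.18 pos [545.6 -95.4] yaw-177.5 armdir-87.5  alongarm 52.8 normal 16.8 | Ftx -13.2 Fty 2.0 Fz -7.6 Mz -0.040 tau 0.690 z43.9 j6 -98
```

Emit:
step_arm(commands=[[[1.1, -0.2, 0], 1]])

```text
time_s: 29.3
tcp_pos: [0.5446, -0.0957, 0.044]
eef_rot: [179.9, 0.6, -178.5]
contact_force: [13.3, 2.2, -7.3]
gripper_width: 0.0004
```

```bash
python3 -c "
from h import *
lev()"
```

```text
t29.30 pos [544.6 -95.7] yaw-178.5 armdir-88.5  alongarm 52.8 normal 16.7 | Ftx -13.4 Fty 1.8 Fz -7.3 Mz 0.036 tau 0.771 z44.0 j6 -99
```

Emit:
step_arm(commands=[[[-2, 0, 0], 0], [[-4, 0, 0], 0], [[-8, 0, 0], 0], [[-8, 0, 0], 0], [[0, 0, -20], 0], [[0, 0, -30], 0], [[0, 0, -40], 0], [[0, 0, -40], 0], [[0, 0, -30], 0], [[0, 0, 0], 9], [[0, 0, 0], 9], [[0, 0, 0], 0]])

```text
time_s: 30.8
tcp_pos: [0.5605, -0.0966, 0.2024]
eef_rot: [-180.0, -0.0, 163.5]
contact_force: [-0.2, 0.5, 0.1]
gripper_width: 0.0005
```

```bash
python3 -c "
from h import *
lev(); s=st(); print(s['joints'])
"
```

```text
t30.80 pos [560.5 -96.6] yaw163.5 armdir253.5  alongarm 41.3 normal 47.7 | Ftx 0.3 Fty 0.4 Fz 0.1 Mz -0.009 tau -0.003 z202.4 j6 -116
t30.80 fix 30.3 -124.9 z202.4 yaw163.5  Fx-0.2 Fy0.5 Fz0.1 [-0.067 -0.041 -0.009] 0.0005
[ 9.93314811e+00  1.16087103e+01 -1.49961850e+01 -1.70343029e-03
 -6.34130629e+01 -1.16422552e+02]
```

Emit:
step_arm(commands=[[[0, 0, -6], -10], [[0, 0, -6], -10], [[0, 0, -6], -10], [[0, 0, -6], -10], [[0, 0, -6], -10], [[0, 0, -6], -10], [[0, 0, -6], -10], [[0, 0, -6], -10], [[0, 0, -6], -10], [[0, 0, -6], -10], [[0, 0, 0], -6.5], [[-40, 8, 0], 0], [[-40, 8, 0], 0], [[-40, 8, 0], 0], [[-40, 8, 0], 0], [[-36, 8, 0], 0], [[0, 0, 0], 0], [[0, 0, 0], 0]])

```text
time_s: 33.05
tcp_pos: [0.5206, 0.0995, 0.2623]
eef_rot: [180.0, -0.0, -89.9]
contact_force: [0.3, -0.7, 1.0]
gripper_width: 0.0005
```

```bash
python3 - <<'E'
from h import *
st()
c=cap('wrist'); save(c,'w11.png'); d=cap('side');save(d,'sd11.png'); e=cap('scene'); save(e,'sc11.png'); W=world(c)
for lo,hi in [(.017,.024),(.03,.042),(.042,.062)]:
  print(lo,hi)
  for b in blobs(W,lo,hi,(0.36,0.62,-0.2,0.4)): print(*b)
for lo,hi in [(.018,.03)]:
  for b in blobs(world(e),lo,hi,(0.33,0.62,-0.45,0.4)): print(*b)
st()
E
```

```text
t33.05 fix 3.3 73.3 z262.3 yaw-89.9  Fx0.2 Fy-0.7 Fz1.0 [-0.045  0.084  0.006] 0.0005
0.017 0.024
2141 [316.  77.] [524.9 -15.7] [ 30.1 109.9] 3.7 [17.4 18.7 20.4]
142 [435. 147.] [385.7  66.3] [28.7 21.9] 69.2 [17.4 20.1 23.4]
36 [343. 202.] [492.1 129.3] [28.2  1. ] 3.4 [17.3 19.9 23.6]
29 [304. 204.] [539.2 132.4] [26.2  0.8] 4.5 [17.2 20.8 23.4]
0.03 0.042
128 [314.  46.] [526.5 -41.4] [22.5 17.7] 4.8 [31.9 36.4 40.9]
1292 [322. 175.] [517.9  91.7] [74.  79.5] 3.6 [35.  36.6 38.5]
94 [445. 150.] [382.7  67.6] [22.  22.4] 89.4 [30.1 31.3 32.6]
0.042 0.062
643 [314.  25.] [526.7 -55.3] [17.8 42.6] 0.9 [44.6 47.7 55.4]
356 [320. 130.] [520.9  45. ] [30. 12.] 3.7 [54.9 56.4 57.6]
1320 [326. 217.] [514.7 141.5] [76.  22.2] 3.8 [46.3 48.5 50. ]
113 [223. 191.] [444.4 329.2] [41.4 43.1] 77.3 [19.5 24.3 28.8]
49 [193. 191.] [384.3 390. ] [12.4 44.3] 85.8 [18.7 24.  28.9]
305 [313. 227.] [513.3  41.3] [ 45.8 226.2] 11.9 [18.2 20.7 28.5]
77 [268. 245.] [379.2  65.3] [27.5 26.5] 78.0 [19.1 26.2 29.5]
164 [442. 297.] [ 537.3 -350.9] [49.2 23.4] 86.1 [19.6 24.7 28.1]
517 [403. 338.] [ 381.1 -350.9] [126.1  21.9] 84.8 [19.6 24.9 27.8]
t33.20 fix 3.4 72.6 z262.4 yaw-90.0  Fx-0.2 Fy0.1 Fz-0.8 [0.038 0.09  0.035] 0.0005
```

View pics/w11.png

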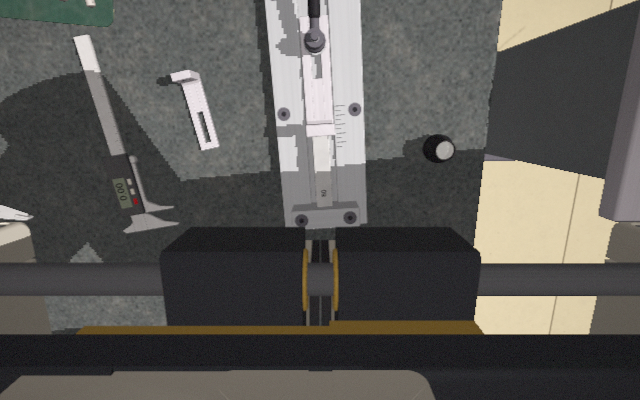

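```bash
python3 -c "
from h import *
print(close_job())"
```

```text
the job is handed in; nothing more can be done
None
```

The fixture is set to 80 mm and clamped, and I handed the job in at about 33 s. No verdict was reported.

- **Bar:** I picked the 80 mm bar by its size and its engraved "80", laid it in the guideway and let go. Its top measured 36.6 mm, matching a bar lying flat on the floor.
- **Stop pressed up:** I pushed with shut fingers until the stop ceased to move, then held about 11 N on the tool. After the friction this left roughly 8 N on the bar, and it was held for over 0.5 s.
- **Clamp:** I swung the lever about 1.9 rad clockwise. While loose it turned at about 0.45 N m. The moment began to rise near a world angle of −65°, and the last readings while turning were 0.69 to 0.77 N m.

**Last checks by wrist camera, with the robot clear:**
- The distance between the stop faces came out at 79.7 mm.
- The bar is in place between the stops.
- The loupe, 48 mm bar and 125 mm bar are where they were, within about 2 mm. I did not measure the V-blocks again, but the arm never went near them.

**Where the checks disagree or leave doubt:**
- The torque readings scattered by about ±0.04 N m, so "rightly tight" rests on their average, about 0.74 N m.
- Taking the bite at −65° puts the lever about 0.4 rad past it, which is more than the moment suggests (about 0.3 rad). Both are below the over-tightened mark of 0.5 rad.

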